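# Stand the weighted tampers in the divided crate

### The arm

A 6-joint arm with a two-finger parallel gripper is mounted at the origin on a cart in front of the work surface, level with it; the furniture and walls round the work are solid. World frame = base frame: x ahead of the robot, y to its left, z up, the work surface at z = 0. Lengths are in mm, angles in rad, forces in N, time in s.
With the tool pointing down it reaches from about 300 to 775 mm from the base axis. Payload 14.6 kg.
Tool frame: the origin (TCP) lies on the centre line of the jaws, within the pads' length; the fingertips stand 8 mm ahead of it and the grasp point (between the pads) lies 11 mm behind it; z points along the fingers, y is the direction in which the jaws open and shut (so a half turn about z gives the same grasp; the last joint's range is limited). The gripper opens to 94 mm and grips with 3 to 60 N. Pads are 16 mm wide; open, the fingers measure 119 mm over their backs; the gripper's body (75 mm by 177 mm) begins 78 mm behind the grasp point.
Start: joints at [-0.067, 0.3, 1.521, -0, 1.321, -0.067], TCP at [549.99, -0.002, 213.446] pointing down, gripper open.
Joint ranges: [-3.03, 3.03], [-0.79, 2.21], [0.23, 2.52], [-1.04, 4.18], [0, 3.07], [-2.55, 2.55]. Speed limits (rad/s): [2.22, 2.22, 2.57, 3.14, 3.14, 3.14].

### API

Orientations are given as [roll, pitch, yaw] about the fixed x, y, z axes, in that order (R = Rz(yaw) Ry(pitch) Rx(roll)).
In Python, from cell import read_state, cams, manip gives the robot as it stands.
- The arm moves only by the shell command python3 -m handwheel 'ROWS' [OPENING] [FORCE]. ROWS is JSON, a list of rows, each a list of 4 numbers: the shift along the tool's x, y, z in m, then the turn about the tool's z in degrees. In form: [[dx, dy, dz, turn], ...]. A call has 1 to 5 rows; each row is the pose to reach, as a shift and turn from the pose measured when the call began, along the tool's axes at that moment; what a row does not reach only later rows make up. A row lasts 1/8 s, in which the tool goes at most 62.5 mm and 10.7 degrees, less where a joint would pass 70% of its speed; a pose out of reach is approached as far as the arm can. A call with a gripper value outside its range is refused whole. OPENING is the closure, from 0 (fully open) to 1 (shut), set as the call begins (- or left out, the last holds). The fingers move at their own pace and stop on an object; FORCE is the grip in N (left out, the last holds). Time passes only in rows, so rows that repeat a pose let the fingers close. It gives the time, the measured TCP pose, the force and the opening at its end, in the units of the state.
- read_state(): the state, without advancing time (a new reading comes with each control period).
- cams.camera(name): name is "scene" or "side" or "wrist"; returns the picture (480x640x3 uint8, red, green, blue); there is no depth.
- cams.get_calibration(name): a dict with "vertical_fov" (degrees; the focal length in pixels is half the picture's height over the tangent of half this angle, whatever the lens; pixels are square), "cx", "cy" (the principal point, pixels), "R" (3x3) and "t" (3): a world point X has camera coordinates R X + t. Camera axes: x right, y down, z forward; pixel columns grow to the right and rows downward; lengths in mm; the calibration is good to about 2 mm. A picture is of the moment at which its call begins: read the wrist's pose just before it. get_calibration takes no time and is no camera call; for the wrist camera it gives the pose at the moment of the call.
- manip.sign_off(): hands the job in, once; it reports no verdict.
The state is a dict: "clock": time; "joints": joint angles; "qd": joint speeds; "effort": joint torques, N m; "eef_pos": TCP position; "eef_rot": TCP orientation; "wrist_force": force on the tool from outside, world axes, zero at the start; "moment": the same for the moment, N m; "finger_gap": finger opening in mm.
Only numpy, scipy, OpenCV 4.12 (cv2) and the standard library are available. Lean on these libraries where they do the work, as an engineer would, in place of code of your own. Each camera call takes 0.05 s, during which the arm holds its last target. There are 200 camera calls.

### The job

Put the two wooden tampers away in the divided crate, each upright in an empty cell of its own. Each has a weight hidden in one end: feel which end is heavy and stand it heavy end down, standing straight and not leaning. Set them down gently, do not drop them, and leave the things in the crate and the tape roll beside them as they are.

Things in the scene. Friction and masses are not known exactly. Their poses are not given: they have to be found in the camera images.
- crate: open plywood crate fixed to the bench, 160 x 236 mm, six cells in two rows of three. Origin at the centre of its underside; x points towards the robot (within 0.15 rad), y to the robot's right along the rows, z up. Floor top 6 mm above the origin. Cell centres (x, y in mm): (38, 76), (38, -76) and (-38, 0) are empty; (38, 0), (-38, 76), (-38, -76) hold the jar and two weights, in any order
- crate_sides: the crate's outer sides and the dividers between its cells, top edge 56 mm above the bench (50 mm above the crate's floor); each cell is 72 x 72 mm inside, dividers 4 mm thick; same origin and axes as the crate
- tamper_a_mid (a point): centre of the first of two tampers that look alike: square wooden grip 44 x 44 mm, flat black rubber caps on both ends, 110 mm long overall, 0.45 kg, lying on the bench at the start. The point is half-way along and half-way through it; its y axis runs along the tamper (at the start left-right within 0.3 rad), z up. Its grip may be held anywhere, from any side
- tamper_b_mid (a point): centre of the second of two tampers that look alike: square wooden grip 44 x 44 mm, flat black rubber caps on both ends, 110 mm long overall, 0.45 kg, lying on the bench at the start. The point is half-way along and half-way through it; its y axis runs along the tamper (at the start left-right within 0.3 rad), z up. Its grip may be held anywhere, from any side
- tamper_a: the first tamper; origin 22 mm below tamper_a_mid, same axes. A weight fixed inside one end, unseen, makes it balance 10 to 42 mm from its middle towards that end; which end (+y or -y) differs from start to start and for each tamper. Either end is flat and it can be stood on either. Held near one end, it may swing or slip in a weak grip
- tamper_b: the second tamper; origin 22 mm below tamper_b_mid, same axes. A weight fixed inside one end, unseen, makes it balance 10 to 42 mm from its middle towards that end; which end (+y or -y) differs from start to start and for each tamper. Either end is flat and it can be stood on either. Held near one end, it may swing or slip in a weak grip
- jar_mid (a point): centre (41 mm above its foot) of a small amber jar with a red cap, 49 mm across and 82 mm high, standing in one of the three filled cells; leave it
- weight_big_mid (a point): centre (25 mm above its foot) of a brass weight with a knob, 50 mm across and 50 mm high, in a filled cell; leave it
- weight_small_mid (a point): centre (19 mm above its foot) of a grey weight with a knob, 40 mm across and 38 mm high, in a filled cell; leave it
- tape: roll of masking tape lying on the bench, 86 mm across, 19 mm high; origin at the centre of its underside; leave it
Things that resemble listed ones, but are neither listed nor needed, are in the scene too. What is shaped like the tamper_b but yellow is not meant.

How it is judged (in metres and radians):
At the end, for the whole second after the job is handed in: Both tampers stand at rest on the crate's floor, each in a different one of the three cells that were empty, within 20 mm of the cell's centre, upright within about 5 degrees and with its heavy end down (((x of tamper_a_mid in the frame of crate between 0.018 and 0.058 m and y of tamper_a_mid in the frame of crate between 0.056 and 0.096 m) or (x of tamper_a_mid in the frame of crate between 0.018 and 0.058 m and y of tamper_a_mid in the frame of crate between -0.096 and -0.056 m) or (x of tamper_a_mid in the frame of crate between -0.058 and -0.018 m and y of tamper_a_mid in the frame of crate between -0.02 and 0.02 m)) and z of tamper_a_mid in the frame of crate between 0.054 and 0.068 m and (angle between tamper_a_mid's own y axis and vertical below 0.09 rad or angle between tamper_a_mid's own y axis and vertical above 3.0516 rad) and z of each of tamper_a_core, tamper_b_core in the frame of crate below 0.056 m and linear speed of each of tamper_a, tamper_b below 0.02 m/s and angular speed of each of tamper_a, tamper_b below 0.15 rad/s and ((x of tamper_b_mid in the frame of crate between 0.018 and 0.058 m and y of tamper_b_mid in the frame of crate between 0.056 and 0.096 m) or (x of tamper_b_mid in the frame of crate between 0.018 and 0.058 m and y of tamper_b_mid in the frame of crate between -0.096 and -0.056 m) or (x of tamper_b_mid in the frame of crate between -0.058 and -0.018 m and y of tamper_b_mid in the frame of crate between -0.02 and 0.02 m)) and z of tamper_b_mid in the frame of crate between 0.054 and 0.068 m and (angle between tamper_b_mid's own y axis and vertical below 0.09 rad or angle between tamper_b_mid's own y axis and vertical above 3.0516 rad) and horizontal distance between tamper_a_mid and tamper_b_mid above 0.05 m); the robot touches nothing.
It fails at once if a tamper is dropped or banged on the crate (more than 60 N) (contact force between any of tamper_a, tamper_b and crate above 60 N).
It fails at once if the jar or a weight in the crate is shoved more than 30 mm or tipped over (distance of any of jar_mid, weight_big_mid, weight_small_mid from where it was at the start of the episode above 0.03 m or angle between any of jar_mid, weight_big_mid, weight_small_mid's own z axis and vertical above 0.5 rad).
It fails at once if the tape roll is pushed more than 30 mm (distance of tape from where it was at the start of the episode above 0.03 m).
It also fails if it takes over 72 s, if anything falls off the work surface, if the arm or the gripper's body presses on something with over 40 N, if the wrist force passes 120 N, or if a joint passes its speed limit or range.

## Working session

There is one attempt and no reset: what is moved stays moved. The work goes in short steps, Python scripts to look and compute and a shell command to move; the robot and the scene stay as the last step left them, time stands still between calls to the robot, and variables do not carry over. Pictures are saved under pics/ and viewed, about 8 in all and at most 12, crops included, and the job is handed in when it is done.

```bash
ls; mkdir -p pics
cat > h.py <<'E'
import numpy as np, cv2
from cell import read_state, cams, manip
def snap(n,f):
    c=cams.get_calibration(n); im=cams.camera(n); cv2.imwrite('pics/'+f,im[:,:,::-1]); return im,c
def ray(c,u,v,z):
    f=240/np.tan(np.radians(c['vertical_fov'])/2); R=np.array(c['R']);t=np.array(c['t'])
    d=R.T@np.array([(u-c['cx'])/f,(v-c['cy'])/f,1]); o=-R.T@t
    return o+d*(z-o[2])/d[2]
def proj(c,X):
    f=240/np.tan(np.radians(c['vertical_fov'])/2); p=np.array(c['R'])@np.array(X,float)+np.array(c['t'])
    return np.array([c['cx']+f*p[0]/p[2],c['cy']+f*p[1]/p[2]])
E
python3 - <<'E'
from h import *
print(read_state())
for n in ('scene','side','wrist'):
    im,c=snap(n,n+'0.png'); print(n,c)
E
```

```text
pics
{'clock': 0.0, 'joints': array([-6.66059161e-02,  3.00493653e-01,  1.52158286e+00,  2.84163327e-05,
        1.32070016e+00, -6.65782591e-02]), 'qd': array([-0.00012085, -0.00131276, -0.0013222 ,  0.00044357,  0.00138993,
       -0.00019879]), 'effort': array([-1.53750298e-03, -5.31805658e+01, -3.52735734e+01,  7.07558286e-02,
        2.43994006e-02, -4.79655944e-05]), 'eef_pos': array([5.49745602e+02, 1.80292931e-02, 2.12873205e+02]), 'eef_rot': array([-3.14041309e+00, -1.06234635e-04,  1.57076156e+00]), 'wrist_force': array([-0.51878784,  0.30484793,  0.01039488]), 'moment': array([ 0.03628227,  0.01843137, -0.01587587]), 'finger_gap': 93.79729786660207}
scene {'vertical_fov': 44.1487289961265, 'cx': 325.5226517471681, 'cy': 235.13877974244048, 'R': array([[-0.8247193 , -0.56544576, -0.01044799],
       [-0.34246693,  0.51402953, -0.78644139],
       [ 0.45006052, -0.6450153 , -0.61757654]]), 't': array([ 663.44368122,  176.54620087, 1050.52219896])}
side {'vertical_fov': 55.746853359936736, 'cx': 323.84365016623394, 'cy': 238.52814624395998, 'R': array([[ 0.88817529, -0.45930584, -0.01352028],
       [-0.23463338, -0.42802717, -0.87277713],
       [ 0.39508459,  0.77835139, -0.48793164]]), 't': array([-463.62401553,  291.02889203,  539.49645144])}
wrist {'vertical_fov': 62.4726506495951, 'cx': 314.1836244157109, 'cy': 241.67112340169982, 'R': array([[ 9.99999722e-01, -3.43335527e-04, -6.62654622e-04],
       [-1.71823777e-04, -9.69960764e-01,  2.43261354e-01],
       [-7.26269248e-04, -2.43261172e-01, -9.69960553e-01]]), 't': array([-549.20863113,  -25.37306758,  390.13587588])}
```

```bash
python3 -c "
import cv2,numpy as np
a=[cv2.imread('pics/%s0.png'%n) for n in ('scene','side','wrist')]
cv2.imwrite('pics/a.png',a[0]);"
```

```text
(no output)
```

View pics/scene0.png

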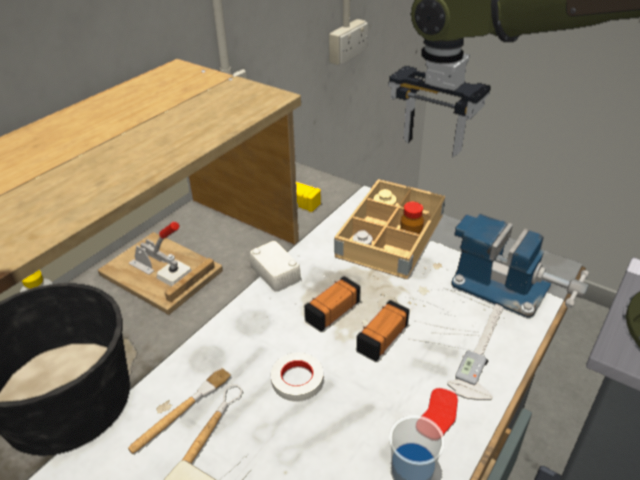

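View pics/wrist0.png

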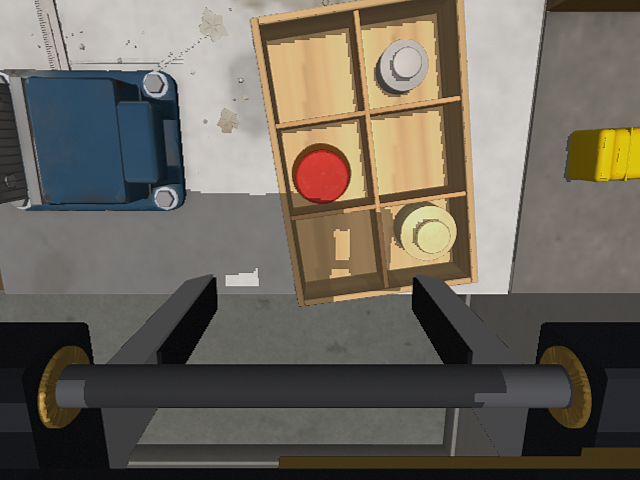

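Wrist picture: crate with grey weight (402,65), jar (322,175) and brass weight (427,232); empty cells at about (312,75), (408,148) and (338,255). Scene picture: wooden tampers with black caps at (333,303) and (383,330). Lookalikes are the yellow blocks at (307,195) and (33,280), the tape at (297,374), and a white block at (275,265). The two brown, black-capped ones fit the description.

Run:
```python
from h import *
im=cv2.imread('pics/scene0.png'); c=cams.get_calibration('scene')
hsv=cv2.cvtColor(im,cv2.COLOR_BGR2HSV)
m=cv2.inRange(hsv,(5,140,60),(18,255,255)); m[:270]=0;m[365:]=0;m[:,:290]=0;m[:,430:]=0
n,l,s,ce=cv2.connectedComponentsWithStats(m)
for i in range(1,n):
    if s[i,4]>200: print(s[i],ce[i],ray(c,*ce[i],28))
print('tape',ray(c,297,376,10),'white',ray(c,275,265,20), 'vise',ray(c,500,300,0))
c=cams.get_calibration('wrist')
# rough crate outer top corners from wrist picture
for p in [(252,20),(298,305),(478,281),(464,0)]: print(p,ray(c,*p,56))
for p in [(358,15),(370,112),(375,208)]: print('div',ray(c,*p,56))
```

```text
[ 310  280   47   46 1147] [335.50130776 300.31822145] [568.42978883 311.26987873  28.        ]
[ 362  304   45   50 1132] [386.04858657 325.50795053] [460.03904291 314.13084338  28.        ]
tape [533.10763541 478.71932972  10.        ] white [728.60866786 288.40766667  20.        ] vise [325.21612322 112.88553756   0.        ]
(252, 20) [502.72476959 159.18103004  56.        ]
(298, 305) [534.86323222 -70.41344779  56.        ]
(478, 281) [692.95985314 -47.82658378  56.        ]
(464, 0) [660.47105923 172.51310457  56.        ]
div [582.13264832 162.52318356  56.        ]
div [593.45368348  93.41055576  56.        ]
div [600.24180208  16.8226656   56.        ]
```

```bash
python3 -m handwheel '[[0.06,-0.008,0,0],[0.12,-0.017,0,0],[0.18,-0.026,0,0],[0.23,-0.035,0,0],[0.25,-0.035,0,0]]' 0; python3 -m handwheel '[[0,0,0,0]]'
python3 - <<'E'
from h import *
print(read_state()['eef_pos'],read_state()['eef_rot'])
im,c=snap('wrist','w1.png')
hsv=cv2.cvtColor(im,cv2.COLOR_RGB2HSV)
m=cv2.inRange(hsv,(5,140,40),(18,255,255)); m[330:]=0
n,l,s,ce=cv2.connectedComponentsWithStats(m)
for i in range(1,n):
    if s[i,4]>1500:
        r=cv2.minAreaRect(np.argwhere(l==i)[:,::-1].astype(np.float32)); print(s[i],r,ray(c,*r[0],44))
        print([ray(c,*p,44)[:2].round(1) for p in cv2.boxPoints(r)])
E
```

```text
clock: 0.78
eef_pos: [514.0, 252.2, 212.9]
eef_rot: [-3.14, 0.0, 1.573]
wrist_force: [0.4, -0.8, 0.3]
finger_gap: 93.9
clock: 0.9
eef_pos: [514.0, 252.6, 212.5]
eef_rot: [-3.14, 0.0, 1.575]
wrist_force: [-0.4, 0.5, 0.3]
finger_gap: 93.9
[514.00237019 252.58832469 212.48685304] [-3.13985461e+00  3.55910120e-04  1.57467969e+00]
[ 228   90   57  105 5395] ((256.0, 142.0), (104.0, 56.0), 90.0) [464.64810267 322.77430795  44.        ]
[array([443.3, 363.4]), array([488.6, 363.6]), array([487.3, 279.5]), array([439.2, 279.3])]
[ 350   96   70  108 5480] ((384.6269226074219, 149.79139709472656), (56.812381744384766, 103.59040832519531), 10.154266357421875) [572.02353452 316.83048919  44.        ]
[array([541.9, 278.2]), array([554.7, 360.9]), array([600.5, 353.4]), array([590.5, 269.7])]
[ 551  271   89   49 2224] ((595.0, 295.0), (48.0, 88.0), 90.0) [770.58636777 188.04691875  44.        ]
[array([726.9, 211. ]), array([806.1, 211.3]), array([815.6, 164.4]), array([733.9, 164.1])]
```

View pics/w1.png

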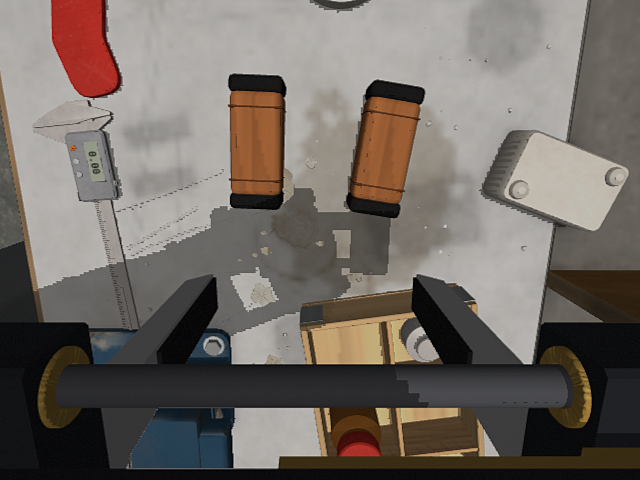

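The picture shows the two brown tampers with black caps, A at (256,142) and B at (385,150). The yellow lookalike isn't in view, and the choice is clear. I'll go to A first, grip it at the middle and feel which end is heavy.

```bash
python3 -m handwheel '[[0.035,-0.024,0.04,0],[0.069,-0.048,0.08,0],[0.069,-0.048,0.13,0],[0.069,-0.048,0.175,0],[0.069,-0.048,0.185,0]]' 0 50 
python3 -m handwheel '[[0,0,0,0]]'
python3 - <<'E'
from h import *
M=[]
for i in range(6):
    s=read_state();M.append(np.r_[s['wrist_force'],s['moment']]); cams.camera('side')
print(s['eef_pos'],s['eef_rot'],np.mean(M,0).round(3),np.std(M,0).round(3))
E
```

```text
clock: 1.58
eef_pos: [465.0, 318.6, 25.3]
eef_rot: [-3.136, 0.003, 1.572]
wrist_force: [0.8, -0.2, 0.3]
finger_gap: 93.8
clock: 1.7
eef_pos: [465.9, 318.0, 26.2]
eef_rot: [-3.137, 0.003, 1.571]
wrist_force: [-1.0, 1.1, 0.4]
finger_gap: 93.7
[465.71021688 318.80771369  26.72397879] [-3.13789088e+00  1.69493007e-03  1.57190852e+00] [-0.2    0.151  0.    -0.004 -0.003 -0.012] [0.5   0.525 0.391 0.03  0.033 0.017]
```

```bash
python3 -m handwheel '[[0.003,0,0.008,0],[0.003,0,0.014,0],[0.003,0,0.014,0]]'
python3 -m handwheel '[[0,0,0,0],[0,0,0,0],[0,0,0,0],[0,0,0,0]]' 1 50
python3 -m handwheel '[[0,0,-0.006,0],[0,0,-0.015,0],[0,0,-0.025,0],[0,0,-0.03,0],[0,0,-0.03,0]]'
python3 - <<'E'
from h import *
M=[]
for i in range(16):
    s=read_state();M.append(np.r_[s['wrist_force'],s['moment']]); cams.camera('side')
print(s['eef_pos'],s['eef_rot'],s['finger_gap'],np.mean(M,0).round(3),np.std(M,0).round(3))
E
```

```text
clock: 2.38
eef_pos: [465.1, 321.7, 11.7]
eef_rot: [-3.137, 0.003, 1.572]
wrist_force: [-0.7, -0.1, -0.1]
finger_gap: 94.0
clock: 2.88
eef_pos: [465.2, 321.7, 11.8]
eef_rot: [-3.137, 0.002, 1.572]
wrist_force: [-1.0, -0.1, 0.3]
finger_gap: 57.3
clock: 3.5
eef_pos: [465.4, 321.8, 42.2]
eef_rot: [-3.137, 0.002, 1.572]
wrist_force: [-0.0, -0.7, -5.1]
finger_gap: 44.1
[465.30949931 321.74573412  41.81364127] [-3.13667274e+00  2.43439039e-03  1.57222403e+00] 43.51817487592457 [-0.121 -0.17  -4.386  0.087 -0.013 -0.005] [0.516 0.465 0.58  0.033 0.023 0.034]
```

A's moment of +0.087 Nm about x means its heavy end is at -y, about 20 mm off centre. I'll set it down, regrip near the +y end with a weak grip, and lift so the heavy end swings down.

```bash
python3 -m handwheel '[[0,0,0.01,0],[0,0,0.02,0],[0,0,0.027,0],[0,0,0.0295,0],[0,0,0.0295,0]]'
python3 -m handwheel '[[0,0,0,0],[0,0,0,0],[0.014,0,0,0],[0.028,0,0,0],[0.028,0,0,0]]' 0.3 15
python3 -m handwheel '[[0,0,0,0],[0,0,0,0],[0,0,0,0],[0,0,0,0]]' 1 15
python3 -m handwheel '[[0,0,-0.005,0],[0,0,-0.015,0],[0,0,-0.03,0],[0,0,-0.045,0],[0,0,-0.06,0]]'
python3 -m handwheel '[[0,0,-0.015,0],[0,0,-0.03,0],[0,0,-0.045,0],[0,0,-0.06,0],[0,0,-0.06,0]]'
python3 - <<'E'
from h import *
a,c=snap('side','s2.png')
print(read_state())
E
```

```text
clock: 4.92
eef_pos: [464.9, 322.5, 16.8]
eef_rot: [-3.137, 0.001, 1.572]
wrist_force: [-30.2, -11.6, 63.5]
finger_gap: 43.7
clock: 5.55
eef_pos: [464.6, 351.7, 16.4]
eef_rot: [-3.137, 0.001, 1.573]
wrist_force: [0.6, -1.1, -0.4]
finger_gap: 66.0
clock: 6.05
eef_pos: [464.7, 351.5, 16.4]
eef_rot: [-3.137, 0.001, 1.573]
wrist_force: [-1.2, 0.0, -0.1]
finger_gap: 44.1
clock: 6.68
eef_pos: [465.1, 351.7, 77.8]
eef_rot: [-3.137, 0.001, 1.573]
wrist_force: [0.1, -0.4, -4.6]
finger_gap: 43.9
clock: 7.3
eef_pos: [465.8, 352.0, 139.1]
eef_rot: [-3.139, -0.0, 1.573]
wrist_force: [0.1, -0.2, -4.8]
finger_gap: 43.4
{'clock': 7.35, 'joints': array([0.58365353, 0.44478815, 1.50462844, 0.00197288, 1.19588802,
       0.58057951]), 'qd': array([ 0.00174061,  0.01805402,  0.0167627 , -0.00142154, -0.00591321,
       -0.0015633 ]), 'effort': array([ 1.15853854e-02, -6.35414028e+01, -3.62550366e+01, -9.70787695e-02,
        2.28406191e-01, -4.77705071e-04]), 'eef_pos': array([465.41140418, 351.79776933, 138.07672555]), 'eef_rot': array([-3.13748286e+00,  5.03624976e-04,  1.57314552e+00]), 'wrist_force': array([ 0.69036668,  0.05891478, -5.00383296]), 'moment': array([ 0.21585409,  0.03600827, -0.03956178]), 'finger_gap': 43.34394073258242}
```

View pics/s2.png

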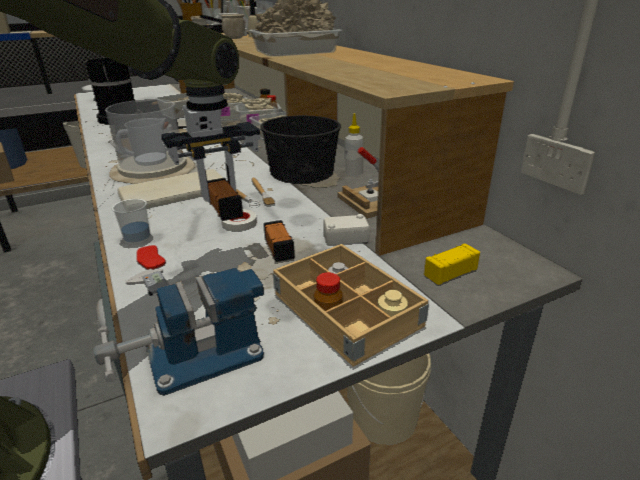

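A is held near its light end but still horizontal at 15 N (moment 0.216 Nm). I'll lower it near the bench and ease the grip step by step until it swings.

```bash
python3 -m handwheel '[[0,0,0.012,0],[0,0,0.025,0],[0,0,0.035,0],[0,0,0.035,0]]' - 12
python3 -c "from cell import *;s=read_state();print(s['moment'],s['wrist_force'][2])"
python3 -m handwheel '[[0,0,0,0],[0,0,0,0]]' - 10
python3 -c "from cell import *;s=read_state();print(s['moment'],s['wrist_force'][2])"
python3 -m handwheel '[[0,0,0,0],[0,0,0,0]]' - 8.5
python3 -c "from cell import *;s=read_state();print(s['moment'],s['wrist_force'][2])"
```

```text
clock: 7.85
eef_pos: [464.8, 351.5, 101.7]
eef_rot: [-3.136, 0.002, 1.573]
wrist_force: [-1.2, 0.8, -4.0]
finger_gap: 43.8
[ 0.13564576 -0.01364081 -0.00548311] -3.9954912459594
clock: 8.1
eef_pos: [464.9, 351.6, 102.0]
eef_rot: [-3.136, 0.001, 1.573]
wrist_force: [-0.9, 0.0, -4.3]
finger_gap: 43.9
[ 0.15528852 -0.00199318 -0.02829362] -4.342300187031221
clock: 8.35
eef_pos: [465.0, 351.6, 102.3]
eef_rot: [-3.136, 0.001, 1.573]
wrist_force: [-0.2, -0.2, -4.7]
finger_gap: 43.9
[ 0.16422123 -0.03799989 -0.02066828] -4.702680468814486
```

```bash
python3 -m handwheel '[[0,0,0,0],[0,0,0,0]]' - 7
python3 -c "from cell import *;s=read_state();print(s['moment'],s['wrist_force'][2])"
python3 -m handwheel '[[0,0,0,0],[0,0,0,0]]' - 6
python3 - <<'E'
from h import *
M=[]
for i in range(6):
    s=read_state();M.append(np.r_[s['wrist_force'],s['moment']]); im=cams.camera('side')
print(np.mean(M,0).round(3))
cv2.imwrite('pics/s3.png',cv2.resize(im[120:280,150:310,::-1],None,fx=3,fy=3))
E
```

```text
clock: 8.6
eef_pos: [465.0, 351.6, 102.3]
eef_rot: [-3.136, 0.001, 1.573]
wrist_force: [-0.9, 0.8, -5.4]
finger_gap: 44.2
[0.22419079 0.00753524 0.01901237] -5.397138137605522
clock: 8.85
eef_pos: [465.0, 351.6, 102.3]
eef_rot: [-3.136, 0.001, 1.573]
wrist_force: [0.3, -0.2, -4.5]
finger_gap: 44.0
[ 0.014  0.259 -4.608  0.095 -0.009  0.025]
```

View pics/s3.png

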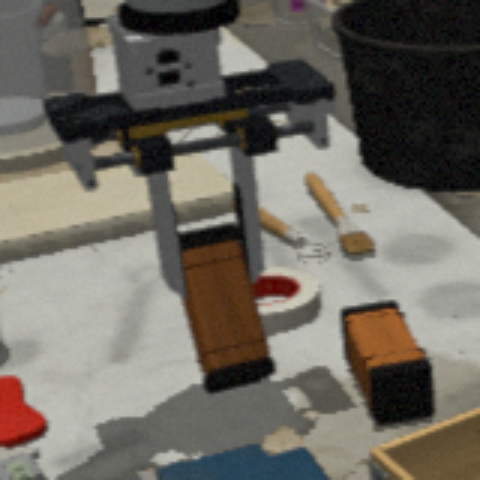

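Crop: A (centre about (225,310)) is swinging heavy end down, roughly 26° from vertical going by the moment. I'll ease a little more.

```bash
python3 -m handwheel '[[0,0,0,0],[0,0,0,0],[0,0,0,0]]' - 5
cat > mom.py <<'E'
from h import *
import sys
M=[]
for i in range(int(sys.argv[1])):
    s=read_state();M.append(np.r_[s['wrist_force'],s['moment']]); cams.camera('side')
print('mean',np.mean(M,0).round(3),s['eef_pos'].round(1),s['eef_rot'].round(3),round(s['finger_gap'],1),round(s['clock'],2))
E
python3 mom.py 8
python3 -m handwheel '[[0,0,0,0],[0,0,0,0],[0,0,0,0]]' - 4
python3 mom.py 8
```

```text
clock: 9.52
eef_pos: [465.0, 351.6, 102.3]
eef_rot: [-3.136, 0.001, 1.573]
wrist_force: [-0.3, -0.5, -5.1]
finger_gap: 44.0
mean [ 0.03  -0.209 -4.673  0.071 -0.014 -0.005] [465.  351.6 102.3] [-3.136e+00  1.000e-03  1.573e+00] 44.1 9.88
clock: 10.3
eef_pos: [465.0, 351.6, 102.3]
eef_rot: [-3.136, 0.001, 1.573]
wrist_force: [-0.2, -0.1, -3.4]
finger_gap: 44.0
mean [-0.137 -0.088 -4.135  0.024 -0.034  0.005] [465.  351.6 102.3] [-3.136e+00  1.000e-03  1.573e+00] 43.8 10.65
```

Down to a few degrees of lean. I'll firm the grip for transport, lift, and go over the near-left cell, about (550,126).

```bash
python3 -m handwheel '[[0,0,0,0],[0,0,-0.02,0],[0,0,-0.05,0],[0,0,-0.08,0],[0,0,-0.1,0]]' - 25
python3 -m handwheel '[[-0.03,0.011,0,-2],[-0.075,0.028,0,-4],[-0.12,0.044,0,-6],[-0.165,0.061,0,-8],[-0.2,0.074,0,-8]]'
python3 -m handwheel '[[0,0,0,0]]'
python3 mom.py 4
python3 - <<'E'
from h import *
a,c=snap('wrist','w4.png'); snap('scene','c4.png'); snap('side','s4.png')
np.save('w4.npy',[c],allow_pickle=True)
im=[cv2.imread('pics/%s4.png'%k) for k in 'wcs']
o=np.hstack([im[0],np.vstack([cv2.resize(im[1][60:300,300:480],(240,320))[:240],cv2.resize(im[2][100:280,200:440],(240,180))[:180],np.zeros((60,240,3),np.uint8)])])
cv2.imwrite('pics/m4.png',cv2.resize(o,(800,436)))
E
```

```text
clock: 11.32
eef_pos: [465.7, 351.9, 203.8]
eef_rot: [-3.138, 0.0, 1.573]
wrist_force: [0.2, 0.6, -5.9]
finger_gap: 43.9
clock: 11.95
eef_pos: [540.6, 150.3, 203.7]
eef_rot: [-3.138, -0.0, 1.713]
wrist_force: [0.4, 0.8, -4.7]
finger_gap: 43.9
clock: 12.08
eef_pos: [541.2, 148.2, 203.6]
eef_rot: [-3.138, 0.0, 1.71]
wrist_force: [0.5, 0.7, -4.1]
finger_gap: 43.6
mean [ 0.245  0.311 -4.578  0.037  0.021 -0.008] [540.4 150.8 203.7] [-3.138 -0.     1.713] 43.7 12.22
```

View pics/m4.png

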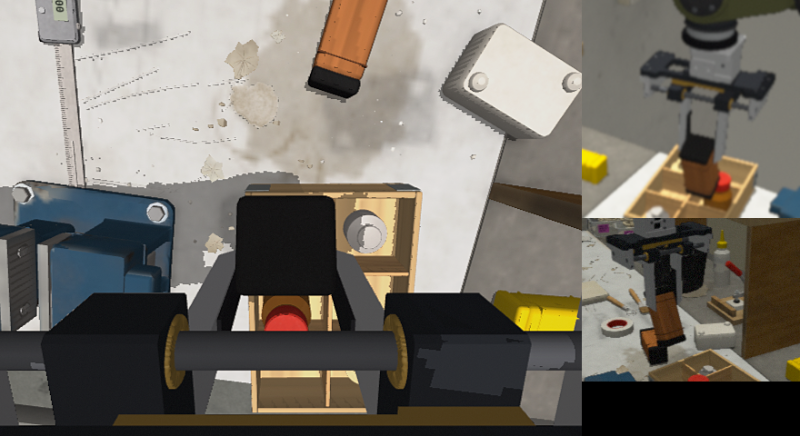

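Wrist view: A's black top cap is at about (285,245), crate edge corners at (247,186) and (420,186), and the crate is square to the tool. Using those corners to refine the cell position.

Run:
```python
from h import *
c=np.load('w4.npy',allow_pickle=True)[0]; k=880/800
A=ray(c,247*k,187*k,56)[:2];B=ray(c,421*k,187*k,56)[:2]
print(A,B,np.linalg.norm(A-B))
im=cv2.imread('pics/w4.png'); cv2.imwrite('pics/w4c.png',cv2.resize(im[170:350,230:490],None,fx=3,fy=3))
th=0.139
ex=np.array([-np.cos(th),-np.sin(th)]);ey=np.array([np.sin(th),-np.cos(th)])
Cest=(A+B)/2+118*ey; print('C',Cest)
for C in (Cest,np.array([598,55.7])):
  for p in ((38,-76),(38,76),(-38,0)): print(p,(C+p[0]*ex+p[1]*ey).round(1))
# cap top corners at z~TCP+11+25
for u,v in ((238,197),(335,197),(335,295),(240,295)): print(ray(c,u*k,v*k,203.6+11+25)[:2].round(1))
```

```text
[502.28761142 166.14925428] [656.05882601 188.26207767] 155.35302827357242
C [595.52245254  60.34377076]
(38, -76) [547.4 130.3]
(38, 76) [568.4 -20.2]
(-38, 0) [633.2  65.6]
(38, -76) [549.8 125.7]
(38, 76) [570.9 -24.8]
(-38, 0) [635.6  61. ]
[515.6 193.1]
[552.3 198.4]
[559.4 158.3]
[520.9 152.7]
```

Run:
```python
import cv2,numpy as np
a=cv2.imread('pics/c4.png')[60:240,330:480];b=cv2.imread('pics/s4.png')[90:270,180:330]
cv2.imwrite('pics/m5.png',cv2.resize(np.hstack([a,b]),None,fx=2.6,fy=2.6,interpolation=cv2.INTER_CUBIC))
```

```text
(no output)
```

View pics/m5.png

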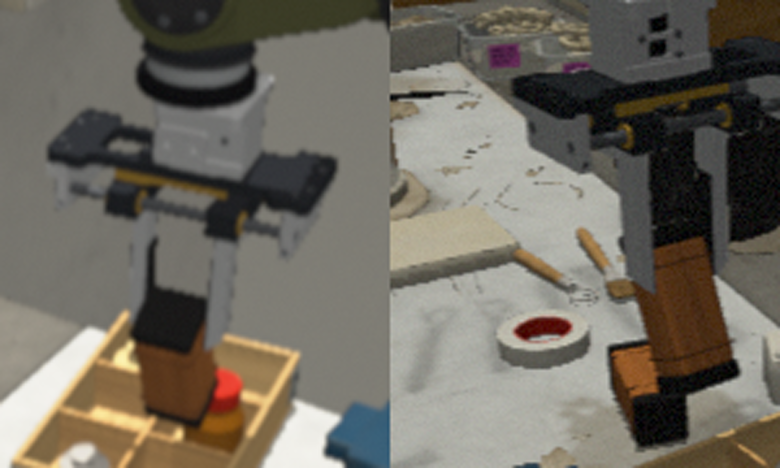

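The moment (0.037 Nm), the two crops and the wrist view, where no wood shows under the cap, all say A still leans about 15–20° with its top towards +y. Forcing that into a cell is risky. I'll stand it up on the open bench, then regrip it straight and centred.

```bash
python3 -m handwheel '[[0.03,-0.01,0,0],[0.075,-0.025,0,0],[0.12,-0.04,0.02,0],[0.16,-0.05,0.05,0],[0.17,-0.05,0.08,0]]'
python3 -m handwheel '[[0,0,0.01,0],[0,0,0.015,0]]' 
python3 mom.py 3
python3 -m handwheel '[[0,0,0.005,0],[0,0,0.005,0]]' - 10
python3 mom.py 3
python3 -m handwheel '[[0,0,0.005,0],[0,0,0.005,0]]' 
python3 mom.py 3
```

```text
clock: 13.05
eef_pos: [464.9, 314.7, 123.2]
eef_rot: [-3.138, -0.001, 1.717]
wrist_force: [1.5, -1.1, -4.6]
finger_gap: 43.8
clock: 13.3
eef_pos: [465.0, 314.7, 108.4]
eef_rot: [-3.138, -0.001, 1.717]
wrist_force: [0.5, -0.6, -3.8]
finger_gap: 43.9
mean [ 0.24  -0.73  -3.977 -0.01   0.008  0.02 ] [465.3 314.4 108.7] [-3.139e+00 -1.000e-03  1.716e+00] 44.0 13.4
clock: 13.7
eef_pos: [465.6, 314.2, 104.2]
eef_rot: [-3.139, -0.001, 1.716]
wrist_force: [-0.4, -0.4, -4.5]
finger_gap: 44.0
mean [-0.393  0.005 -4.953  0.044 -0.037  0.015] [465.5 314.3 104.3] [-3.140e+00 -1.000e-03  1.716e+00] 43.9 13.8
clock: 14.1
eef_pos: [465.3, 314.3, 98.8]
eef_rot: [-3.139, -0.001, 1.716]
wrist_force: [0.1, -0.3, -5.3]
finger_gap: 43.8
mean [ 0.277  0.262 -4.813  0.03  -0.022 -0.02 ] [465.5 314.4  99.2] [-3.139e+00 -1.000e-03  1.716e+00] 43.7 14.2
```

```bash
for i in 1 2 3 4; do python3 -m handwheel '[[0,0,0.005,0],[0,0,0.005,0]]' | egrep 'pos|force'; python3 -c "from cell import *;s=read_state();print(s['moment'].round(3))"; done
```

```text
eef_pos: [465.3, 314.3, 93.8]
wrist_force: [-0.4, -0.7, -3.7]
[-0.032 -0.022  0.039]
eef_pos: [465.0, 314.2, 88.2]
wrist_force: [-0.4, 0.4, -4.8]
[ 0.062 -0.022  0.066]
eef_pos: [465.4, 314.6, 84.1]
wrist_force: [-1.3, -0.4, 4.2]
[ 0.021  0.399 -0.016]
eef_pos: [465.8, 315.2, 80.6]
wrist_force: [-4.4, 0.2, 10.1]
[-0.075  1.166 -0.012]
```

Run:
```python
from h import *
a,c=snap('scene','c6.png');b,c2=snap('side','s6.png'); w,c3=snap('wrist','w6.png')
p=proj(c,[466,315,60]).astype(int);q=proj(c2,[466,315,60]).astype(int);print(p,q)
f=lambda im,p:im[max(p[1]-70,0):max(p[1]-70,0)+140,p[0]-60:p[0]+60,::-1]
o=np.hstack([cv2.resize(f(a,p),(360,420)),cv2.resize(f(b,q),(360,420))])
o=np.hstack([o[:,:],]); cv2.imwrite('pics/m6.png',np.vstack([o,cv2.resize(w[180:300,160:480,::-1],(720,180))[:170]]))
```

```text
[383 311] [229 235]
```

View pics/m6.png

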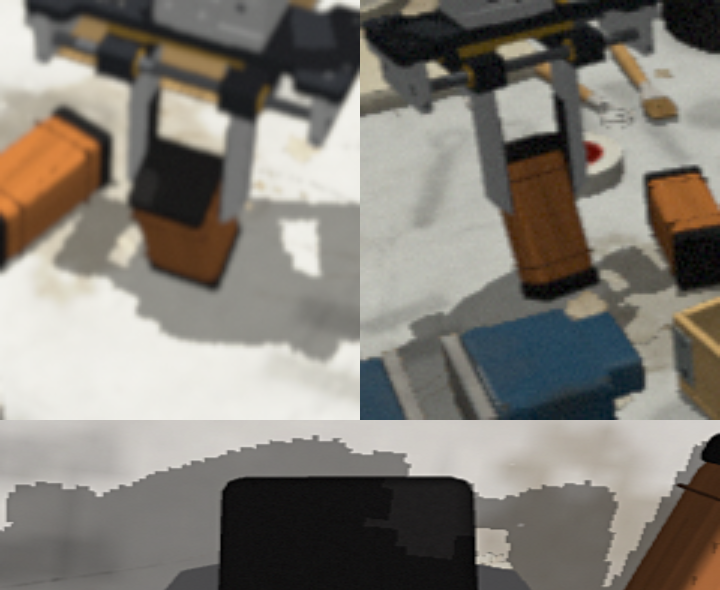

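As predicted: bottom towards -y, leaning about 20°. With the lower edge on the bench, I'll move the grip towards -y to right it, on a light grip.

```bash
python3 -m handwheel '[[0,0,-0.002,0],[-0.004,0,-0.002,0],[-0.008,0,-0.002,0],[-0.012,0,-0.002,0],[-0.016,0,-0.002,0]]' - 6 | egrep 'pos|force'
python3 mom.py 2
python3 -m handwheel '[[-0.004,0,0,0],[-0.008,0,0,0],[-0.011,0,0.001,0],[-0.011,0,0.002,0]]' | egrep 'pos|force'
python3 mom.py 2
python3 - <<'E'
from h import *
w,c=snap('wrist','w7.png')
g=cv2.cvtColor(w,cv2.COLOR_RGB2HSV)
m=cv2.inRange(g,(0,0,0),(180,255,45));m[300:]=0;m=m[:,200:450]
n,l,s,ce=cv2.connectedComponentsWithStats(m);print(s[1:][s[1:,4]>800])
o=cv2.inRange(g,(5,140,40),(18,255,255))[:320,230:400];print('wood px',o.sum()/255)
b,c2=snap('side','s7.png')
hs=cv2.cvtColor(b,cv2.COLOR_RGB2HSV);o=cv2.inRange(hs,(3,110,30),(18,255,255));n,l,s,ce=cv2.connectedComponentsWithStats(o)
for i in range(1,n):
  if s[i,4]>250 and 190<ce[i][0]<300 and 180<ce[i][1]<270:
    r=cv2.minAreaRect(np.argwhere(l==i)[:,::-1].astype(np.float32));print(s[i],r)
for z in (30,90): print(proj(c2,[466,288,z]))
E
```

```text
eef_pos: [468.1, 298.9, 82.4]
wrist_force: [-0.2, 0.6, -4.4]
mean [ 0.437 -0.277 -4.185 -0.011 -0.022 -0.   ] [468.2 298.6  82.5] [-3.141e+00 -2.000e-03  1.716e+00] 44.1 16.07
eef_pos: [470.0, 287.9, 80.8]
wrist_force: [-2.6, -0.5, 5.8]
mean [-2.057 -1.251  4.151 -0.278  0.519 -0.012] [469.9 288.   80.9] [-3.141e+00 -3.000e-03  1.716e+00] 44.1 16.68
[[  57  218  116   82 9201]]
wood px 0.0
[223 220  29  46 955] ((235.676513671875, 242.70590209960938), (43.413875579833984, 24.73863410949707), 75.96376037597656)
[265 222  26  34 452] ((276.60003662109375, 236.2000274658203), (30.4105224609375, 23.25510597229004), 63.43495178222656)
[235.13136731 254.20408258]
[231.85070111 228.42067272]
```

```bash
cat > tilt.py <<'E'
from h import *
s=read_state();b,c2=snap('side','st.png')
hs=cv2.cvtColor(b,cv2.COLOR_RGB2HSV);o=cv2.inRange(hs,(3,110,30),(18,255,255));n,l,st,ce=cv2.connectedComponentsWithStats(o)
x,y=s['eef_pos'][:2]; P=proj(c2,[x,y,20]);Q=proj(c2,[x,y,90]);M=proj(c2,[x,y,50])
i=min((i for i in range(1,n) if st[i,4]>200),key=lambda i:np.linalg.norm(ce[i]-M))
r=cv2.minAreaRect(np.argwhere(l==i)[:,::-1].astype(np.float32))
bp=cv2.boxPoints(r);e=sorted([bp[1]-bp[0],bp[2]-bp[1]],key=np.linalg.norm)[1];e=e*np.sign(e[1])
d=P-Q;print('img lean deg',np.degrees(np.arctan2(e[0],e[1])-np.arctan2(d[0],d[1])).round(1),'c',ce[i].round(1),'M',M.round(1),s['wrist_force'].round(1),s['moment'].round(2),s['eef_pos'].round(1))
E
python3 tilt.py
python3 -m handwheel '[[-0.003,0,0.001,0],[-0.006,0,0.001,0],[-0.009,0,0.001,0],[-0.012,0,0.001,0]]' - 5 | egrep 'force'
python3 tilt.py
python3 -m handwheel '[[-0.003,0,0.001,0],[-0.006,0,0.001,0],[-0.009,0,0.001,0],[-0.012,0,0.001,0]]' | egrep 'force'
python3 tilt.py
```

```text
img lean deg 7.4 c [236.4 243.3] M [235.9 245.3] [-0.7 -1.3  3.3] [-0.37  0.46 -0.01] [469.9 288.2  80.9]
wrist_force: [-1.9, 0.6, -0.0]
img lean deg 3.4 c [238.5 245.8] M [238.5 247.7] [-1.9  0.6 -0. ] [ 0.16  0.27 -0.03] [471.6 276.1  79.6]
wrist_force: [0.7, 0.5, -3.1]
img lean deg 2.0 c [240.8 248.5] M [241.3 250.3] [ 0.7  0.5 -3.1] [ 0.12 -0.05  0.06] [473.3 263.7  78.2]
```

```bash
python3 -m handwheel '[[-0.003,0,0.001,0],[-0.005,0,0.002,0],[-0.005,0,0.003,0],[-0.005,0,0.004,0]]' - 4 | egrep 'force'
python3 tilt.py
python3 -m handwheel '[[0,0,0.001,0],[0,0,0.003,0],[0,0,0.003,0]]' - 4 | egrep 'force'
python3 tilt.py
```

```text
wrist_force: [-1.4, -2.0, 5.8]
img lean deg 1.4 c [242. 250.] M [242.6 251.4] [-1.4 -2.   5.8] [-0.49  0.57  0.03] [474.3 258.3  74.7]
wrist_force: [-1.8, -1.7, 3.8]
img lean deg -0.4 c [242.4 250.4] M [242.7 251.4] [-1.8 -1.7  3.8] [-0.45  0.47  0.05] [474.3 258.1  71.8]
```

Lean is now about 0 in the side view, pressed on the bench. Releasing and checking that it stands.

```bash
python3 -m handwheel '[[0,0,0,0],[0,0,0,0],[0,0,0,0]]' 0.25 | egrep 'force|gap'
python3 tilt.py
python3 -m handwheel '[[0,0,-0.03,0],[0,0,-0.06,0],[0,0,-0.06,0]]'|egrep 'pos|force'
python3 - <<'E'
from h import *
w,c=snap('wrist','w8.png'); b,c2=snap('side','s8.png'); print(c['t'])
np.save('w8.npy',[c],allow_pickle=True)
q=proj(c2,[474,258,50]).astype(int)
o=np.hstack([w[100:480,160:480],cv2.resize(b[q[1]-63:q[1]+64,q[0]-53:q[0]+53],(318,380))])
cv2.imwrite('pics/m8.png',o[:,:,::-1])
E
```

```text
wrist_force: [-0.8, -0.3, 0.2]
finger_gap: 69.3
img lean deg -0.1 c [241.9 251.6] M [242.6 251.4] [-0.8 -0.3  0.2] [-0.01 -0.01 -0.03] [474.2 258.2  71.7]
eef_pos: [475.2, 258.6, 133.6]
wrist_force: [0.3, -0.1, -0.1]
[-507.49908748  176.48371416  356.25047521]
```

View pics/m8.png

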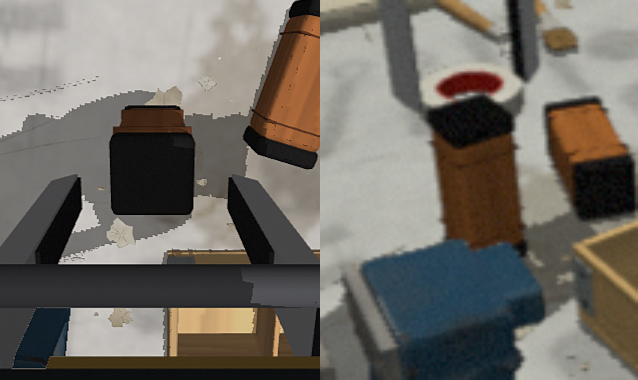

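A stands upright on the bench, with its top cap at full-frame pixels (270–353, 235–314). I'll locate its centre, regrip there and place it.

Run:
```python
from h import *
c=np.load('w8.npy',allow_pickle=True)[0]
s=read_state();th=s['eef_rot'][2];tx=np.array([np.cos(th),np.sin(th)]);ty=np.array([np.sin(th),-np.cos(th)])
P=np.mean([ray(c,u,v,z)[:2] for u,v,z in ((271,236,110),(353,236,110),(353,314,110),(271,314,110))],0)
for u,v in ((271,236),(353,236),(353,314),(271,314)): print(ray(c,u,v,110)[:2].round(1))
d=P-s['eef_pos'][:2];print(P,s['eef_pos'],d@tx,d@ty)
C=np.array([596.8,58]);e=lambda p:C+p[0]*-ty+p[1]*-tx
for p in ((38,-76),(38,76),(-38,0)):
    q=e(p);d=q-P;print(p,q.round(1),'from A',(d@tx).round(1),(d@ty).round(1))
```

```text
[449.7 279.4]
[490.8 285.3]
[497.9 243.3]
[454.7 237.1]
[473.27170125 261.27054918] [474.06476504 258.01910295 131.10696232] 3.33191829927604 -0.3149177626079908
(38, -76) [548.2 127.7] from A -143.0 54.9
(38, 76) [570.2 -22.7] from A -295.0 54.9
(-38, 0) [634.4  63.5] from A -219.0 130.9
```

```bash
python3 -m handwheel '[[0.003,0,0.025,0],[0.003,0,0.045,0],[0.003,0,0.054,0],[0.003,0,0.054,0]]' 0.25 | egrep 'pos|force'
python3 -m handwheel '[[0,0,0,0],[0,0,0,0],[0,0,0,0],[0,0,0,0]]' 1 30 | egrep 'pos|force|gap'
python3 -m handwheel '[[0,0,-0.005,0],[0,0,-0.03,0],[0,0,-0.07,0],[0,0,-0.105,0],[0,0,-0.12,0]]' | egrep 'pos|force'
python3 mom.py 4
python3 -m handwheel '[[-0.03,0.005,0,0],[-0.075,0.015,0,0],[-0.12,0.025,0,0],[-0.165,0.035,0,0],[-0.21,0.045,0,0]]' | egrep 'pos|force'
python3 -m handwheel '[[-0.03,0.004,0,0],[-0.06,0.008,0,0],[-0.08,0.01,0,0],[-0.085,0.01,0,0],[-0.085,0.01,0,0]]' | egrep 'pos|force'
python3 mom.py 4
```

```text
eef_pos: [473.2, 260.9, 76.4]
wrist_force: [-0.0, -0.1, 0.8]
eef_pos: [473.4, 260.9, 76.7]
wrist_force: [-0.7, -0.9, 4.4]
finger_gap: 44.0
eef_pos: [473.9, 261.0, 198.3]
wrist_force: [-0.7, 0.5, -4.6]
mean [-0.093  0.352 -4.162  0.023 -0.032  0.038] [473.4 260.7 196. ] [-3.139e+00 -1.000e-03  1.716e+00] 44.1 21.62
eef_pos: [547.8, 57.8, 193.2]
wrist_force: [1.1, 1.1, -4.2]
eef_pos: [569.8, -24.4, 192.6]
wrist_force: [-0.6, 0.5, -5.3]
mean [ 2.160e-01  3.100e-01 -5.009e+00 -1.100e-02 -1.700e-02  4.000e-03] [569.9 -24.  193. ] [-3.135e+00 -1.000e-03  1.717e+00] 44.0 23.07
```

```bash
python3 -m handwheel '[[0.001,0,0.03,0],[0.001,0,0.06,0],[0.001,0,0.08,0],[0.001,0,0.092,0],[0.001,0,0.098,0]]' - 20 | egrep 'pos|force'
python3 mom.py 2
for i in 1 2 3 ; do python3 -m handwheel '[[0,0,0.003,0],[0,0,0.003,0]]' - 12| egrep 'pos|force'; done; python3 mom.py 2
```

```text
eef_pos: [569.2, -22.8, 94.9]
wrist_force: [-0.4, -0.1, -4.1]
mean [-0.235  0.131 -4.59   0.039 -0.029  0.006] [569.1 -22.9  94.5] [-3.135e+00 -1.000e-03  1.717e+00] 43.9 23.8
eef_pos: [569.3, -22.9, 92.3]
wrist_force: [-0.1, -0.4, -4.2]
eef_pos: [569.2, -22.9, 89.2]
wrist_force: [0.6, -0.1, -4.5]
eef_pos: [569.0, -22.9, 85.9]
wrist_force: [-0.3, 0.8, -5.3]
mean [-0.106  0.    -4.714  0.022 -0.039 -0.029] [569.1 -22.9  86. ] [-3.135e+00 -1.000e-03  1.717e+00] 44.1 24.65
```

```bash
for i in 1 2 3 4; do python3 -m handwheel '[[0,0,0.0015,0],[0,0,0.0015,0]]' - 10| egrep 'pos|force'; done; python3 mom.py 2
```

```text
eef_pos: [569.1, -22.9, 84.5]
wrist_force: [-0.2, 0.3, -4.7]
eef_pos: [569.1, -22.9, 83.0]
wrist_force: [-0.3, 0.1, -4.3]
eef_pos: [569.2, -22.9, 82.7]
wrist_force: [-4.6, 0.1, 9.6]
eef_pos: [569.2, -22.9, 82.7]
wrist_force: [-7.6, 0.7, 11.7]
mean [-8.1170e+00  5.0500e-01  1.2566e+01  8.0000e-02  1.8600e+00 -9.0000e-03] [569.2 -22.9  82.7] [-3.136e+00 -1.000e-03  1.717e+00] 43.9 25.75
```

Floor contact at TCP z 82.7, the expected height. I'll ease off and release.

```bash
python3 -m handwheel '[[0,0,-0.001,0],[0,0,-0.001,0],[0,0,-0.001,0]]' 0.3 5 | egrep 'pos|force|gap'
python3 -m handwheel '[[0,0,-0.02,0],[0,0,-0.06,0],[0,0,-0.11,0],[0,0,-0.13,0]]' | egrep 'pos|force|gap'
python3 -m handwheel '[[0.06,-0.01,0,0],[0.12,-0.02,0,0],[0.18,-0.02,0,0],[0.24,-0.02,0,0],[0.27,-0.02,0,0]]' 0 | egrep 'pos|force|gap'
python3 - <<'E'
from h import *
w,c=snap('wrist','w9.png'); b,c2=snap('side','s9.png');np.save('w9.npy',[c],allow_pickle=True)
print(read_state()['eef_pos'],read_state()['eef_rot'])
o=np.hstack([cv2.resize(w,(533,400)),cv2.resize(b[220:380,250:450],(267,214)).repeat(1,0)[:214].copy() if 0 else cv2.copyMakeBorder(cv2.resize(b[220:380,250:450],(267,214)),0,186,0,0,cv2.BORDER_CONSTANT)])
cv2.imwrite('pics/m9.png',o[:,:,::-1])
E
```

```text
eef_pos: [569.3, -22.9, 83.7]
wrist_force: [0.2, -0.6, -0.1]
finger_gap: 65.7
eef_pos: [570.7, -23.0, 216.6]
wrist_force: [-0.4, -0.1, -0.7]
finger_gap: 65.9
eef_pos: [510.8, 243.8, 216.5]
wrist_force: [0.7, 0.5, -0.8]
finger_gap: 94.0
[510.8473426  243.65685598 216.2847257 ] [-3.13982142e+00  1.86483016e-06  1.72033354e+00]
```

View pics/m9.png

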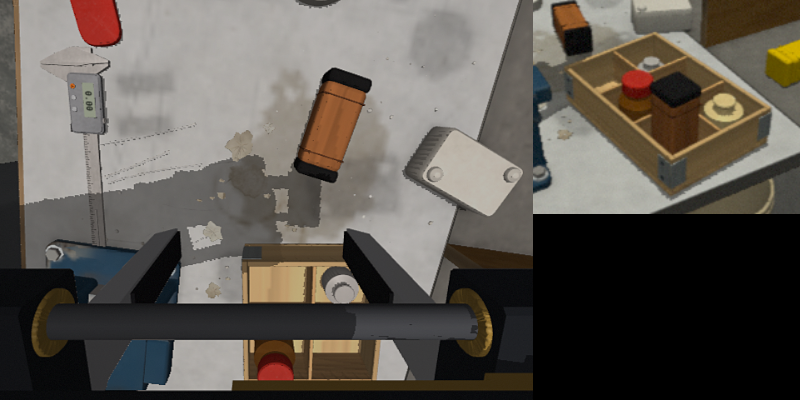

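A stands upright in the near-right cell. Now B, at about (335,125) in the left panel: measuring its pose.

Run:
```python
from h import *
c=np.load('w9.npy',allow_pickle=True)[0]; im=cv2.imread('pics/w9.png')
hsv=cv2.cvtColor(im,cv2.COLOR_BGR2HSV)
m=cv2.inRange(hsv,(5,140,40),(18,255,255)); m[260:]=0
n,l,s,ce=cv2.connectedComponentsWithStats(m);i=1+np.argmax(s[1:,4])
pts=np.argwhere(l==i)[:,::-1][::5]
W=np.array([ray(c,u,v,40)[:2] for u,v in pts],np.float32)
r=cv2.minAreaRect(W);print(r)
bp=cv2.boxPoints(r);e=max([bp[1]-bp[0],bp[2]-bp[1]],key=np.linalg.norm);e=e*np.sign(e[1]);a=np.arctan2(e[1],e[0])
st=read_state();th=st['eef_rot'][2];tx=np.array([np.cos(th),np.sin(th)]);ty=np.array([np.sin(th),-np.cos(th)])
d=np.array(r[0])-st['eef_pos'][:2];print('axis',a,'tool turn deg',-np.degrees(a-th),'dx,dy',d@tx,d@ty,st['eef_pos'])
```

```text
((570.8186645507812, 315.9722900390625), (84.26233673095703, 46.359031677246094), 81.18293762207031)
axis 1.4169092 tool turn deg 17.384932814286906 dx,dy 62.57384441045379 70.07564095301693 [510.8473426  243.65685598 216.2847257 ]
```

```bash
python3 -m handwheel '[[0.03,0.035,0.04,9],[0.0626,0.07,0.09,17.4],[0.0626,0.07,0.14,17.4],[0.0626,0.07,0.175,17.4],[0.0626,0.07,0.19,17.4]]' 0 50 | egrep 'pos|rot'
python3 -m handwheel '[[0,0,0,0]]' | egrep 'pos|rot'
python3 - <<'E'
from h import *
st=read_state();th=st['eef_rot'][2];tx=np.array([np.cos(th),np.sin(th)]);ty=np.array([np.sin(th),-np.cos(th)])
d=np.array([571.2,316.2])-st['eef_pos'][:2];print(d@tx,d@ty,st['eef_pos'][2]-11.5)
E
```

```text
eef_pos: [570.1, 314.6, 24.0]
eef_rot: [-3.138, 0.002, 1.416]
eef_pos: [570.3, 313.9, 24.1]
eef_rot: [-3.137, 0.003, 1.415]
2.360754221789165 0.528189780938604 12.586183379314438
```

```bash
python3 -m handwheel '[[0.0024,0,0.008,0],[0.0024,0,0.0126,0],[0.0024,0,0.0126,0]]' | egrep 'pos|force'
python3 -m handwheel '[[0,0,0,0],[0,0,0,0],[0,0,0,0],[0,0,0,0],[0,0,0,0]]' 1 50| egrep 'pos|force|gap'
python3 -m handwheel '[[0,0,0,0],[0,0,0,0],[0,0,0,0]]' | egrep 'gap'
python3 -m handwheel '[[0,0,-0.004,0],[0,0,-0.012,0],[0,0,-0.02,0],[0,0,-0.02,0]]'| egrep 'pos|force|gap'
python3 mom.py 14
```

```text
eef_pos: [570.7, 316.4, 11.6]
wrist_force: [-0.5, -0.6, 0.0]
eef_pos: [570.7, 316.4, 11.7]
wrist_force: [1.8, -0.4, -0.8]
finger_gap: 47.2
finger_gap: 44.0
eef_pos: [571.2, 316.6, 32.7]
wrist_force: [-1.0, -0.4, -4.1]
finger_gap: 43.9
mean [-1.510e-01  2.150e-01 -4.457e+00  1.140e-01 -1.300e-02  2.000e-03] [570.9 316.4  31.7] [-3.138e+00  2.000e-03  1.415e+00] 43.5 30.68
```

B's moment of +0.114 Nm means its heavy end is also at -y, about 25 mm off centre. Same procedure: regrip at the +y end and swing with a weakening grip.

```bash
python3 -m handwheel '[[0,0,0.006,0],[0,0,0.012,0],[0,0,0.017,0],[0,0,0.019,0],[0,0,0.019,0]]'| egrep 'pos|force|gap'
python3 -m handwheel '[[0,0,0,0],[0,0,0,0],[0.015,0,0.001,0],[0.03,0,0.001,0],[0.03,0,0.001,0]]' 0.3 15| egrep 'pos|force|gap'
python3 -m handwheel '[[0,0,0,0],[0,0,0,0],[0,0,0,0],[0,0,0,0],[0,0,0,0]]' 1 15| egrep 'pos|force|gap'
python3 -m handwheel '[[0,0,-0.01,0],[0,0,-0.03,0],[0,0,-0.055,0],[0,0,-0.08,0],[0,0,-0.095,0]]'| egrep 'pos|force|gap'
python3 -m handwheel '[[0,0,0,0],[0,0,0,0]]' - 10
python3 -m handwheel '[[0,0,0,0],[0,0,0,0]]' - 7
python3 mom.py 3
```

```text
eef_pos: [570.8, 316.3, 12.5]
wrist_force: [0.3, 0.1, -4.2]
finger_gap: 43.5
eef_pos: [575.3, 347.5, 11.3]
wrist_force: [0.3, -0.3, -0.7]
finger_gap: 65.7
eef_pos: [575.4, 347.3, 11.3]
wrist_force: [-0.1, -1.1, -0.2]
finger_gap: 44.1
eef_pos: [576.1, 347.7, 108.9]
wrist_force: [0.2, -0.3, -4.5]
finger_gap: 44.1
clock: 33.48
eef_pos: [575.8, 347.5, 108.2]
eef_rot: [-3.139, 0.002, 1.417]
wrist_force: [-0.4, 0.4, -6.1]
finger_gap: 43.8
clock: 33.72
eef_pos: [575.6, 347.4, 107.4]
eef_rot: [-3.138, 0.002, 1.417]
wrist_force: [0.4, -0.0, -3.4]
finger_gap: 43.7
mean [ 5.50e-02  2.63e-01 -4.01e+00  2.60e-02  1.40e-02  4.00e-03] [575.7 347.5 107.8] [-3.138e+00  2.000e-03  1.417e+00] 44.0 33.83
```

```bash
python3 -m handwheel '[[0,0,0,0],[0,0,0,0],[0,0,0,0]]' - 5 | egrep force
python3 mom.py 6; python3 tilt.py
python3 -m handwheel '[[0,0,0,0],[0,0,0,0],[0,0,0,0]]' - 4 | egrep force
python3 mom.py 6; python3 tilt.py
```

```text
wrist_force: [-0.5, 0.4, -3.6]
mean [-7.000e-01 -3.950e-01 -4.255e+00  1.300e-02  7.000e-03  3.000e-03] [575.8 347.5 108. ] [-3.139e+00  2.000e-03  1.417e+00] 43.8 34.5
img lean deg -0.1 c [272.2 210.4] M [273.4 222.2] [-1.   0.6 -5. ] [0.02 0.06 0.02] [575.8 347.5 108. ]
wrist_force: [0.7, -0.0, -4.6]
mean [ 0.198  0.019 -4.151  0.027  0.018 -0.008] [575.7 347.5 107.9] [-3.139e+00  2.000e-03  1.417e+00] 44.1 35.23
img lean deg -0.3 c [272.2 210.4] M [273.4 222.2] [-0.3  0.8 -4.3] [ 0.   -0.05  0.02] [575.8 347.5 108. ]
```

B hangs almost straight. I'll set it on the bench and press lightly to square it, as with A.

```bash
python3 -m handwheel '[[0,0,0.008,0],[0,0,0.016,0],[0,0,0.022,0],[0,0,0.022,0]]' - 6 | egrep 'pos|force'
for i in 1 2 3 4 5 6; do python3 -m handwheel '[[0,0,0.003,0],[0,0,0.003,0]]' - 5 | egrep 'pos|force'; done; python3 tilt.py
```

```text
eef_pos: [575.6, 347.4, 85.5]
wrist_force: [-0.8, -0.0, -4.3]
eef_pos: [575.8, 347.6, 83.3]
wrist_force: [-1.8, -0.7, 2.6]
eef_pos: [576.1, 347.8, 81.4]
wrist_force: [-2.5, -0.5, 5.2]
eef_pos: [576.3, 348.2, 79.4]
wrist_force: [-3.7, -1.8, 6.5]
eef_pos: [576.3, 348.5, 77.4]
wrist_force: [-3.3, -0.4, 6.6]
eef_pos: [576.4, 348.9, 75.4]
wrist_force: [-4.3, -0.9, 6.5]
eef_pos: [576.4, 349.2, 73.4]
wrist_force: [-3.4, -0.4, 4.9]
img lean deg -1.0 c [273.3 220.6] M [273.4 221.8] [-3.4 -0.4  4.9] [-0.01  1.04  0.04] [576.4 349.2  73.4]
```

```bash
python3 -m handwheel '[[0,0,-0.001,0],[0,0,-0.001,0],[0,0,-0.001,0]]' 0.25 | egrep 'force|gap'
python3 tilt.py
python3 -m handwheel '[[0,0,-0.03,0],[0,0,-0.06,0],[0,0,-0.06,0]]'|egrep 'pos|force'
python3 - <<'E'
from h import *
w,c=snap('wrist','w10.png'); b,c2=snap('side','s10.png');np.save('w10.npy',[c],allow_pickle=True)
q=proj(c2,[576,346,50]).astype(int)
o=np.hstack([w[100:480,160:480],cv2.resize(b[q[1]-63:q[1]+64,q[0]-53:q[0]+53],(318,380))])
cv2.imwrite('pics/m10.png',o[:,:,::-1])
E
```

```text
wrist_force: [0.3, 0.2, 0.1]
finger_gap: 69.4
img lean deg -0.1 c [274.  226.1] M [273.5 221.8] [0.3 0.2 0.1] [ 0.01 -0.04  0.03] [576.5 349.2  74.3]
eef_pos: [577.3, 349.4, 136.7]
wrist_force: [1.9, 0.3, -0.8]
```

View pics/m10.png

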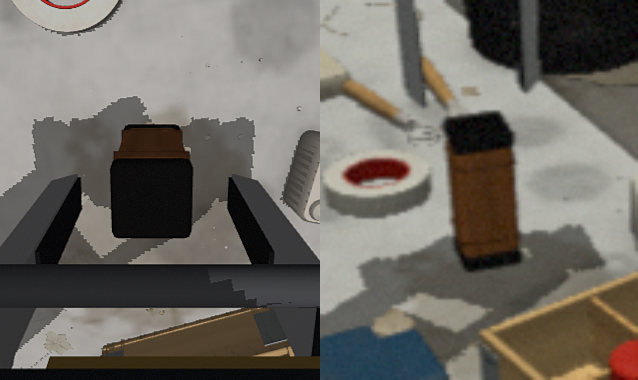

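B stands upright, top cap at full-frame (271–353, 259–338). Computing the regrip and carry shifts.

Run:
```python
from h import *
c=np.load('w10.npy',allow_pickle=True)[0]
s=read_state();th=s['eef_rot'][2];tx=np.array([np.cos(th),np.sin(th)]);ty=np.array([np.sin(th),-np.cos(th)])
K=[ray(c,u,v,110)[:2] for u,v in ((271,259),(353,259),(353,338),(271,338))]
P=np.mean(K,0);print(np.round(K,1).tolist(),P)
d=P-s['eef_pos'][:2];print(s['eef_pos'],s['eef_rot'],'regrip',d@tx,d@ty)
d=np.array([548.2,127.7])-P;print('carry',d@tx,d@ty,'turn',-np.degrees(1.715-th))
```

```text
[[556.5, 364.0], [598.7, 357.4], [592.9, 312.6], [548.4, 319.6]] [574.12352748 338.42764355]
[576.17078183 348.82077398 133.47164983] [ 3.14135769e+00 -2.61824097e-03  1.41721823e+00] regrip -10.583982666651575 -0.433268259367461
carry -212.21304265773983 6.617670228838206 turn -17.061638469438837
```

```bash
python3 -m handwheel '[[-0.0106,0,0.025,0],[-0.0106,0,0.048,0],[-0.0106,0,0.0565,0],[-0.0106,0,0.0565,0]]' 0.25 | egrep 'pos|force'
python3 -m handwheel '[[0,0,0,0],[0,0,0,0],[0,0,0,0],[0,0,0,0]]' 1 30 | egrep 'pos|force|gap'
python3 -m handwheel '[[0,0,-0.005,0],[0,0,-0.03,0],[0,0,-0.07,0],[0,0,-0.105,0],[0,0,-0.115,0]]' | egrep 'pos|force'
python3 mom.py 3
python3 -m handwheel '[[-0.03,0.001,0,-3],[-0.075,0.002,0,-8],[-0.12,0.004,0,-13],[-0.165,0.006,0,-17],[-0.2,0.0066,0,-17]]' | egrep 'pos|force'
python3 -m handwheel '[[-0.007,0,0,0],[-0.007,0,0,0]]' | egrep 'pos|force'
python3 mom.py 3
python3 - <<'E'
from h import *
s=read_state();th=s['eef_rot'][2];tx=np.array([np.cos(th),np.sin(th)]);ty=np.array([np.sin(th),-np.cos(th)])
d=np.array([548.2,127.7])-s['eef_pos'][:2];print(d@tx,d@ty,s['eef_pos'][2]-95)
E
```

```text
eef_pos: [574.3, 338.4, 76.1]
wrist_force: [-0.1, -0.1, 0.5]
eef_pos: [574.4, 338.5, 76.5]
wrist_force: [-0.2, -0.1, 2.4]
finger_gap: 43.7
eef_pos: [574.9, 338.5, 193.6]
wrist_force: [0.4, 0.1, -4.1]
mean [-0.098  0.494 -3.979  0.015  0.012  0.01 ] [574.4 338.3 191.5] [-3.141e+00 -2.000e-03  1.417e+00] 43.7 40.0
eef_pos: [549.1, 137.6, 188.0]
wrist_force: [0.1, -0.2, -3.2]
eef_pos: [549.8, 130.6, 186.8]
wrist_force: [0.5, -0.5, -4.7]
mean [ 1.420e-01 -2.710e-01 -3.895e+00  3.500e-02 -3.100e-02 -3.000e-03] [550.  131.5 187.3] [-3.136e+00 -2.000e-03  1.715e+00] 44.3 41.02
-3.6383364641279146 -2.354258363116815 92.51123789355975
```

```bash
python3 -m handwheel '[[-0.0036,-0.0024,0.03,0],[-0.0036,-0.0024,0.06,0],[-0.0036,-0.0024,0.08,0],[-0.0036,-0.0024,0.089,0],[-0.0036,-0.0024,0.092,0]]' - 20 | egrep 'pos|force'
python3 mom.py 2
for i in 1 2 3 ; do python3 -m handwheel '[[0,0,0.003,0],[0,0,0.003,0]]' - 12| egrep 'pos|force'; done
for i in 1 2 ; do python3 -m handwheel '[[0,0,0.0015,0],[0,0,0.0015,0]]' - 10| egrep 'pos|force'; done; python3 mom.py 2
```

```text
eef_pos: [547.8, 128.2, 95.4]
wrist_force: [-0.4, -0.7, -4.1]
mean [ 1.380e-01 -4.880e-01 -4.849e+00  2.700e-02 -1.300e-02  2.000e-03] [547.8 128.1  95.5] [-3.137e+00 -2.000e-03  1.716e+00] 44.1 41.75
eef_pos: [548.0, 128.1, 93.2]
wrist_force: [0.1, -1.1, -4.0]
eef_pos: [547.9, 128.1, 89.9]
wrist_force: [-0.4, -0.1, -3.8]
eef_pos: [547.7, 128.0, 86.7]
wrist_force: [0.4, -0.6, -3.8]
eef_pos: [547.6, 128.0, 85.0]
wrist_force: [0.4, -0.4, -4.6]
eef_pos: [547.6, 128.1, 83.4]
wrist_force: [-0.2, -0.6, -3.7]
mean [ 0.053 -0.377 -4.095  0.023 -0.015 -0.018] [547.6 128.   83.5] [-3.136e+00 -2.000e-03  1.716e+00] 43.7 43.1
```

```bash
for i in 1 2; do python3 -m handwheel '[[0,0,0.001,0],[0,0,0.001,0]]' - 8| egrep 'pos|force'; done
```

```text
eef_pos: [547.7, 128.1, 82.6]
wrist_force: [-0.0, -0.5, -2.5]
eef_pos: [547.7, 128.2, 82.5]
wrist_force: [-5.4, -0.9, 7.9]
```

Contact at the expected height. Release, retreat and look.

```bash
python3 -m handwheel '[[0,0,-0.001,0],[0,0,-0.001,0],[0,0,-0.001,0]]' 0.3 5 | egrep 'pos|force|gap'
python3 -m handwheel '[[0,0,-0.02,0],[0,0,-0.06,0],[0,0,-0.11,0],[0,0,-0.16,0],[0,0,-0.2,0]]' | egrep 'pos|force|gap'
python3 -m handwheel '[[-0.06,0,0,0],[-0.11,0,0,0],[-0.13,0,0,0],[-0.13,0,0,0]]' | egrep 'pos|force|gap'
python3 - <<'E'
from h import *
w,c=snap('wrist','w11.png'); b,c2=snap('side','s11.png');np.save('w11.npy',[c],allow_pickle=True)
print(read_state()['eef_pos'],read_state()['clock'])
o=np.hstack([cv2.resize(w,(480,360)),cv2.resize(b[220:380,260:400],(315,360))])
cv2.imwrite('pics/m11.png',o[:,:,::-1])
E
```

```text
eef_pos: [547.8, 128.2, 83.5]
wrist_force: [-1.3, -0.3, -1.4]
finger_gap: 65.5
eef_pos: [548.8, 127.9, 285.7]
wrist_force: [0.0, 0.1, -0.6]
finger_gap: 65.7
eef_pos: [567.6, -1.2, 285.3]
wrist_force: [-0.2, 0.6, -0.4]
finger_gap: 65.7
[5.67479852e+02 3.56479569e-01 2.85456034e+02] 45.25
```

View pics/m11.png

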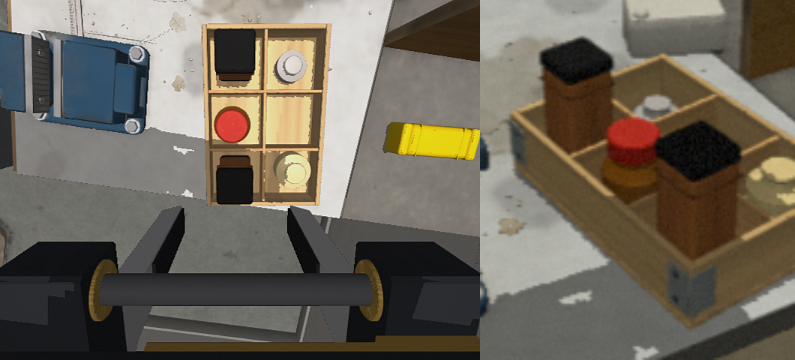

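Both stand upright in their cells, with the jar and weights in place. A quick numeric check of the positions, then I hand in.

Run:
```python
from h import *
c=np.load('w11.npy',allow_pickle=True)[0];k=4/3
K=[ray(c,u*k,v*k,56)[:2] for u,v in ((203,25),(331,25),(319,205),(207,205))]
C=np.mean(K,0);ey=(K[3]+K[2]-K[0]-K[1]);ey/=np.linalg.norm(ey);ex=np.array([ey[1],-ey[0]])
print('C',C,'yaw',np.arctan2(ex[1],ex[0]),[np.linalg.norm(K[i]-K[(i+1)%4]).round(1) for i in range(4)])
for n,(a,b,d,e) in dict(B=(215,255,29,70),A=(217,253,167,204)).items():
    P=np.mean([ray(c,u*k,v*k,116)[:2] for u,v in ((a,d),(b,d),(b,e),(a,e))],0)-C;print(n,P@ex,P@ey)
s=read_state();print(s['clock'],s['wrist_force'])
for n,q in dict(A=(569.2,-22.9),B=(547.7,128.1)).items(): d=np.array(q)-C;print(n,'by TCP',d@ex,d@ey)
```

```text
C [597.41598061  55.39478261] yaw -2.9974889102346967 [np.float64(157.4), np.float64(232.6), np.float64(158.9), np.float64(232.9)]
B 39.08652471286006 -77.62924636560383
A 39.33351368116181 72.24569132415823
45.25 [-0.19831084  0.29599606  0.0438811 ]
A by TCP 39.16708528285544 73.43128744696709
B by TCP 38.75980441019973 -79.09111786546812
```

```bash
python3 -c "from cell import manip; print(manip.sign_off())"
```

```text
the job is handed in; nothing more can be done
None
```

Both tampers are standing in the crate, heavy end down, and I handed the job in at about 45 s of the 72 s. No verdict was reported.

**Method:** I gripped each tamper at its middle and read the wrist moment: +0.087 Nm for A and +0.114 Nm for B. Both were heavy at the -y end, about 20 and 25 mm off centre. I then held each near its light end, eased the grip until the heavy end swung down, stood it on the bench, regripped it and lowered it into a cell until it touched the floor.

**Last checks:**

| Tamper | Position in crate frame (mm) | Cell centre (mm) | Highest wrist force during placing |
|---|---|---|---|
| A | (39, 72) | (38, 76) | about 13 N |
| B | (39, -78) | (38, -76) | about 8 N |

- Both looked upright in the last wrist and side pictures, and both touched down at the expected height. I did not measure their final angle in the cells.
- The jar and both weights were in their cells and looked undisturbed. I did not check the tape again at the end, but nothing came near it.
- The gripper was clear of everything at hand-in.

**What went wrong on the way:**
- When I first set A back down on the bench, the wrist force read 63 N. That is under the 120 N limit and was not on the crate. I had lifted A before the fingers had fully closed, so it had slipped in the grip.
- A's first swing left it leaning roughly 15–20°, so I took it back to the bench and straightened it.
- My estimates of the crate's position differed by up to about 5 mm between views, well inside the 20 mm tolerance.

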